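# Open the propagation case's vent with its lever

## Robot

A 6-joint arm with a two-finger parallel gripper is mounted at the origin on the work surface. World frame = base frame: x ahead of the robot, y to its left, z up, the work surface at z = 0. Lengths are in m, angles in rad, forces in N, time in s.
With the tool pointing down it reaches from about 0.3 to 0.775 m from the base axis. Payload 14.6 kg.
Tool frame: the origin (TCP) lies at the very end of the fingers, on their centre line; the grasp point (between the pads) lies 19 mm behind it; z points along the fingers, y is the line along which they close (so a half turn about z gives the same grasp; the last joint's range is limited). The gripper opens to 94 mm and grips with 3 to 60 N. Pads are 16 mm wide; open, the fingers measure 119 mm over their backs; the gripper's body (75 mm by 177 mm) begins 78 mm behind the grasp point.
Start: joints at [-1.29, 0.3, 1.521, -0, 1.321, -0.067], TCP at [0.187, -0.517, 0.167] pointing down, gripper open.
Joint ranges: [-3.03, 3.03], [-0.79, 2.21], [0.23, 2.52], [-1.04, 4.18], [0, 3.07], [-2.55, 2.55]. Speed limits (rad/s): [2.22, 2.22, 2.57, 3.14, 3.14, 3.14].

## Interface

Orientations are given as [roll, pitch, yaw] about the fixed x, y, z axes, in that order (R = Rz(yaw) Ry(pitch) Rx(roll)).
In Python, from station import ctrl gives the robot as it stands.
- The arm moves only by the tool carry_out, never from a script. Its argument "motion" is text: rows parted by semicolons, each of 7 numbers parted by spaces: the shift along the world's x, y, z in m, then the turn, a rotation vector about the world's x, y, z in degrees, then the closure in counts, from 0 (fully open) to 255 (shut). In form: dx dy dz wx wy wz hand; .... A call has 1 to 20 rows; each row shifts and turns the commanded pose from where the row before left it; what a row does not reach is not made up. A row lasts 1/12 s, in which the tool goes at most 41.7 mm and 7.16 degrees, less where a joint would pass 70% of its speed; a pose out of reach is approached as far as the arm can. A call is refused whole if a number of a shift passes 0.0417 or a number of a turn 7.16, either way. A call with a gripper value outside its range is refused whole. The fingers move at their own pace and stop on an object; "grip_force" is the grip in N (left out, the last holds). Time passes only in rows, so rows that do not move let the fingers close. It gives the time, the measured TCP pose, the force, the opening and the grip force at its end, in the units of the state.
- ctrl.get_obs(): the state, without advancing time (a new reading comes with each control period).
- ctrl.camera(name): name is "scene" or "top"; returns a dict with "pixels" (480x640x3 uint8, red, green, blue), "range_z" (480x640 float32, m along the optical axis (not along the pixel's ray), 0 where there is no reading), "K" (3x3 intrinsics, pixels), "dist" ([k1, k2, p1, p2, k3] as OpenCV has them; the pictures are not rectified), "position" and "attitude" of the camera in the world. Camera axes: x right, y up, looking along -z (the intrinsics and any distortion apply to the point x, -y, -z); pixel columns grow to the right and rows downward; lengths in m; the calibration is good to about 2 mm. A picture is of the moment at which its call begins.
- ctrl.hand_in(): hands the job in; it is judged then, once.
The state is a dict: "time_s": time; "qpos": joint angles; "joint_vel": joint speeds; "tau": joint torques, N m; "ee_pos": TCP position; "eef_rot": TCP orientation; "force": force on the tool from outside, world axes, zero at the start; "moment": the same for the moment, N m; "grip_width": finger opening in m; "grip_force": force on a finger pad.
Only numpy, scipy, OpenCV 4.12 (cv2) and the standard library are available. Lean on these libraries where they do the work, as an engineer would, in place of code of your own. Each camera call takes 0.05 s, during which the arm holds its last target. There are 200 camera calls.

## Task

Air the seedlings: open the heavy glass vent in the roof of the propagation case with its lever. With the fingertips, press the blue hand plate at the lever's long end down to the bottom of the slot in the steel gate plate, push it, still pressed down, to the left (as you face the glass case from the plate) into the notch so that the notch keeps the vent open, and let go. Do not pull the lever up, do not touch the glass vent or let it fall, and leave the two potted seedlings, the bottle and the beaker standing where they are.

Things in the scene. Friction and masses are not known exactly. Their poses are not given: they have to be found in the camera images.
- case: Glass propagation case on a black heated base, fixed to the bench. Origin: on the bench top right under the lever's pivot. x points from the pivot to the case (front pane at x = 80 mm, back at 380, 460 mm wide in y, eaves 165 high), y along the case front towards the notch side, z up. The lever's long arm points along -x. A steel foot 80 mm wide, 20 high lies under the gear from x = -110 mm on.
- gate_top (a point): Top edge of the gate plate, above the middle of its slot; 213 mm above the bench, 75 mm from the pivot towards the hand plate. The gate plate is steel, 4 mm thick, reaching 28 mm to the -y and 40 mm to the +y side (case axes) of this point. The lever's bar passes through its upright slot, 14 mm wide. At the slot's foot a notch opens to +y: the left, looking from the hand plate to the case.
- notch (a point): Middle of the upper edge of the notch in the gate plate, against which the pressed-down bar rests from below once it is in the notch; 142 mm above the bench, 15.5 mm to the case's +y side of the slot's middle. The notch is 17 mm wide and about 32 mm high.
- pivot (a point): The lever's pivot: centre of its cross pin, 158 mm above the bench on the case's z axis. The lever tips about this level pin and also swivels about the upright axis through it.
- press_plate (a point): Centre of the top face of the blue hand plate: 60 mm along the lever, 80 across, rim 4 wide, 8 high. It lies 200 mm from the pivot along the bar (8 mm wide, 16 deep) and 14 mm above the bar's centre line. Height over the bench: 239 mm at rest (bar rising 0.35 rad towards it), 87 at the stop (bar falling 0.43 rad), 110 held in the notch. Axes: x along the bar to the pivot, z out of the face.
- lever (a joint): How far the lever is pressed down, rad: 0 at rest (vent shut, the short end's nose roller under the vent's bottom rail), 0.78 at the bottom stop; the notch is free above about 0.68; held in the notch it reads about 0.66; negative if the long end is pulled up. Pressing at the plate takes about 2 to 5 N; if let go outside the notch the vent's weight throws the plate up again.
- swivel (a joint): Sideways swing of the lever about the upright axis through the pivot, rad: -0.02 to 0.04 in the slot, growing as the hand plate goes to the case's +y side, 0.24 at the end of the notch (plate 48 mm to the side). Blocked by the slot's side until the lever is down, then moved by about 1 to 3 N at the plate. From 0.15 on the bar lies wholly in the notch.
- vent: The roof vent: double-glazed sash in an aluminium frame, 300 mm wide, 229 mm long, 18 mm thick, about 2.6 kg, hinged at its far upper edge, lying on the sloping roof when shut. Origin: middle of its front edge, on the underside; 157 mm above the bench when shut, about 201 when the lever rests in the notch, x axis up the slope to the hinge. The lever's short end raises it.
- pot_clay: Terracotta pot with a seedling, loose; pot 72 mm across and 70 mm high, about 145 mm with the plant. Origin: centre of its underside.
- pot_grey: Grey plastic pot with a seedling, loose; pot 72 mm across and 70 mm high, about 145 mm with the plant. Origin: centre of its underside.
- feed_bottle: Amber bottle with a white cap, loose, 54 mm across and 135 mm high. Origin: centre of its underside.
- beaker: Clear plastic beaker, loose, 66 mm across and 80 mm high. Origin: centre of its underside.
Not all that is in view belongs to the job. There is more than one size of the feed_bottle; the job needs the largest.

How it is judged:
At the end, for the whole second after the job is handed in: The lever is let go and rests up against the top of the notch (lever 0.60 to 0.72 rad, swung at least 0.15 rad sideways), the vent is held still with its front edge (origin) at least 190 mm above the bench, and both pots, the bottle and the beaker stand upright within 20 mm of where they were (z of vent in the frame of case above 0.19 m and value of joint lever between 0.6 and 0.72 rad and value of joint swivel above 0.15 rad and angular speed of vent below 0.05 rad/s and distance of each of pot_clay, pot_grey, feed_bottle, beaker from where it was at the start of the episode below 0.02 m and angle between each of pot_clay, pot_grey, feed_bottle, beaker's own z axis and vertical below 0.1 rad); the robot touches nothing.
It fails at once if the lever's long end is pulled up with the fingers (more than 0.05 rad above its rest) instead of pressed down (value of joint lever below -0.05 rad and contact force between the fingers and case above 0.5 N).
It fails at once if the robot touches the glass vent (contact force between any of the fingers, the arm and vent above 0.5 N).
It fails at once if the vent is let fall (turns faster than 1.0 rad/s) (angular speed of vent above 1 rad/s).
It fails at once if a pot, the bottle or the beaker is moved by more than 30 mm or lifted (distance of any of pot_clay, pot_grey, feed_bottle, beaker from where it was at the start of the episode above 0.03 m or height (world z) of any of pot_clay, pot_grey, feed_bottle, beaker above 0.012 m).
It also fails if it takes over 48 s, if anything falls off the work surface, if the arm or the gripper's body presses on something with over 40 N, if the wrist force passes 120 N, or if a joint passes its speed limit or range.

## Working session

There is one attempt and no reset: what is moved stays moved. The work goes in short steps, Python scripts to look and compute and a tool call to move; the robot and the scene stay as the last step left them, time stands still between calls to the robot, and variables do not carry over. Pictures are saved under pics/ and viewed, at most 10 in all, crops included, and the job is handed in when it is done.

Besides the shell and the picture viewer there is one more tool, called after "Emit:" as name(argument=value, ...) on one line, values as JSON. carry_out: Moves the arm, as the interface text tells. Its arguments: {"type":"object","properties":{"motion":{"type":"string"},"grip_force":{"type":"number"}},"required":["motion"]}

```bash
mkdir -p pics; cat > h.py <<'E'
import numpy as np,cv2
from station import ctrl
from scipy.spatial.transform import Rotation as R
def pts(c):
    K=np.array(c["K"]);d=np.array(c["dist"],float)
    v,u=np.mgrid[0:480,0:640].astype(np.float32)
    n=cv2.undistortPoints(np.stack([u,v],-1).reshape(-1,1,2),K,d).reshape(480,640,2)
    z=c["range_z"]
    P=np.stack([n[...,0]*z,-n[...,1]*z,-z],-1)
    a=np.array(c["attitude"])
    M=a if a.shape==(3,3) else (R.from_euler('xyz',a) if a.size==3 else R.from_quat(a)).as_matrix()
    return P@M.T+np.array(c["position"])
E
python3 - <<'E'
from h import *
for n in("scene","top"):
    c=ctrl.camera(n);cv2.imwrite(f"pics/{n}0.png",c["pixels"][...,::-1]);np.savez(f"{n}0.npz",**c)
    print(n,c["position"],c["attitude"],c["K"],c["dist"])
print(ctrl.get_obs())
E
```

```text
scene [ 0.93713096 -0.66191013  0.76479107] [0.87777723 0.00456694 0.4938068 ] [[482.072121     0.         320.28972209]
 [  0.         482.072121   244.32919051]
 [  0.           0.           1.        ]] [-0.03791554  0.          0.          0.          0.        ]
top [ 0.41208558 -0.02209592  1.32220904] [ 1.41956681e-01  5.14014267e-04 -1.55796289e+00] [[612.78739625   0.         319.63367893]
 [  0.         612.78739625 246.58677208]
 [  0.           0.           1.        ]] [-0.15971818  0.          0.          0.          0.        ]
{'time_s': 0.1, 'qpos': array([-1.28959951e+00,  3.00378455e-01,  1.52147394e+00, -2.89144932e-05,
        1.32069130e+00, -6.66307271e-02]), 'joint_vel': array([ 0.00048161, -0.00274422, -0.00101925, -0.00103691, -0.00025197,
       -0.00037751]), 'tau': array([ 1.41501573e-04, -5.32649410e+01, -3.53284085e+01,  7.09344330e-02,
        2.35522381e-02, -6.52036351e-05]), 'ee_pos': array([ 0.18737416, -0.51683098,  0.16628249]), 'eef_rot': array([-3.14064185e+00, -3.53760852e-05,  3.47834694e-01]), 'force': array([-0.14206375,  0.11566775, -0.56731063]), 'moment': array([-0.01967617, -0.01593559, -0.00381327]), 'grip_force': 0.0, 'grip_width': 0.09364690065774071}
```

View pics/scene0.png

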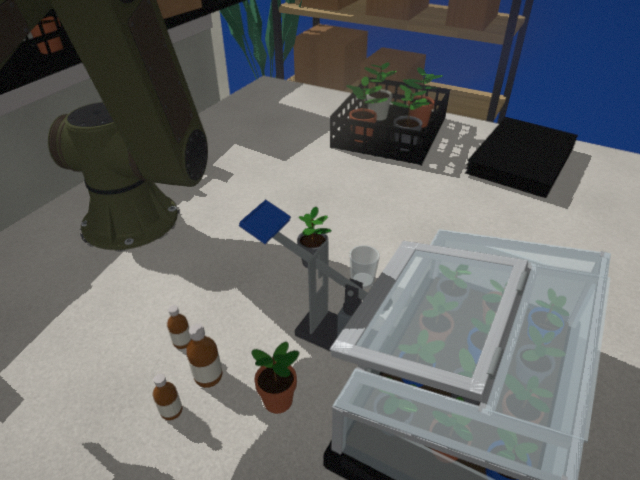

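View pics/top0.png

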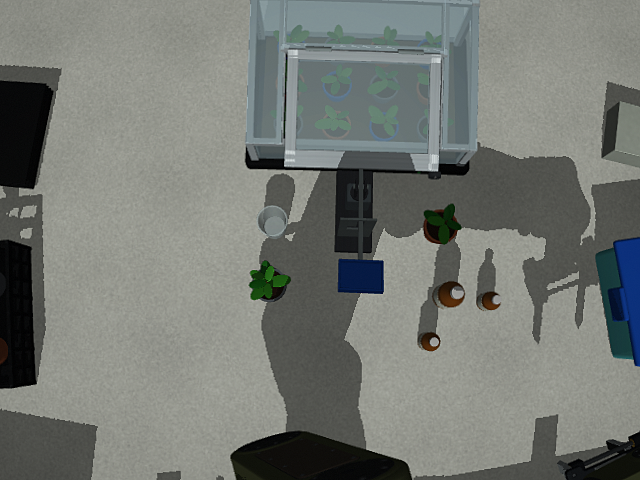

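The hand plate could be confused with three other blue things: the plate itself at top (361,276) and scene (265,221), the blue tub at top (620,300), and the blue pots inside the case at top (337,82). The description fits the first, a blue plate at the lever's long end outside the gate. The four loose objects in the top view are:
- Clay pot (440,224)
- Grey pot (268,282)
- Beaker (273,221)
- Large bottle (452,294), with smaller bottles at (490,300) and (430,341)

```bash
python3 - <<'E'
from h import *
for n,roi in(("top",(250,300,330,395)),("scene",(195,250,230,300))):
    c=dict(np.load(n+"0.npz"));P=pts(c);im=c["pixels"].astype(int)
    m=np.zeros((480,640),bool);r=roi
    m[r[0]:r[1],r[2]:r[3]]=True
    m&=(im[...,2]>im[...,0]+40)&(c["range_z"]>0)
    m=cv2.erode(m.astype(np.uint8),np.ones((3,3)))>0
    Q=P[m];ce=np.median(Q,0);Q=Q[np.abs(Q[:,2]-ce[2])<.04];A=np.c_[Q[:,:2],np.ones(len(Q))]
    co=np.linalg.lstsq(A,Q[:,2],rcond=None)[0]
    print(n,len(Q),"mean",Q.mean(0),"min",Q.min(0),"max",Q.max(0),"slope",co[:2])
    print(" rect",cv2.minAreaRect(Q[:,:2].astype(np.float32)))
    if n=="top":
        for nm,(u,v) in dict(clay=(440,224),grey=(268,282),beaker=(273,221),bottle=(452,294),gate=(350,222),gate2=(370,220),barmid=(361,245),bar2=(361,200),foot=(340,240),ventL=(290,160),ventR=(434,163)).items(): print(nm,P[v,u].round(3))
        # gate plate: points near z .213
        g=(P[...,2]>.2)&(P[...,2]<.225);g[:200]=0;g[245:]=0;g[:,:325]=0;g[:,395:]=0
        print("gate",P[g].min(0),P[g].max(0),P[g].mean(0),g.sum())
        print("gate rect",cv2.minAreaRect(P[g][:,:2].astype(np.float32)))
    cr=c["pixels"][r[0]-80:r[1]+60,r[2]-40:r[3]+60,::-1]
    cv2.imwrite(f"pics/{n}_crop.png",cv2.resize(cr,None,fx=3,fy=3))
E
```

```text
top 1251 mean [ 0.51524936 -0.09192163  0.23977949] min [ 0.4862551  -0.12955034  0.2255195 ] max [ 0.54382037 -0.0542367   0.25937943] slope [-0.37713273  0.01146668]
 rect ((0.5150681138038635, -0.09183818101882935), (0.07432655990123749, 0.05615340173244476), 88.39861297607422)
clay [ 0.633 -0.26   0.12 ]
grey [0.513 0.082 0.109]
beaker [0.655 0.083 0.008]
bottle [ 0.492 -0.28   0.13 ]
gate [ 0.622 -0.076  0.185]
gate2 [ 0.621 -0.112  0.213]
barmid [ 0.575 -0.095  0.212]
bar2 [ 0.666 -0.097  0.18 ]
foot [ 0.614 -0.063  0.017]
ventL [0.742 0.04  0.184]
ventR [ 0.741 -0.238  0.182]
gate [ 0.57645265 -0.12339288  0.20002949] [ 0.62599001 -0.05635342  0.21735065] [ 0.61084539 -0.09233788  0.20851858] 190
gate rect ((0.6010311841964722, -0.09012925624847412), (0.049233946949243546, 0.06701439619064331), 0.709208607673645)
scene 951 mean [ 0.5152952  -0.09528314  0.24003659] min [ 0.48867686 -0.13682743  0.22787561] max [ 0.5458148  -0.0555842   0.25644675] slope [-0.31858829 -0.02978991]
 rect ((0.5168676376342773, -0.09632030874490738), (0.08056381344795227, 0.05727234110236168), 88.36203002929688)
```

View pics/scene_crop.png

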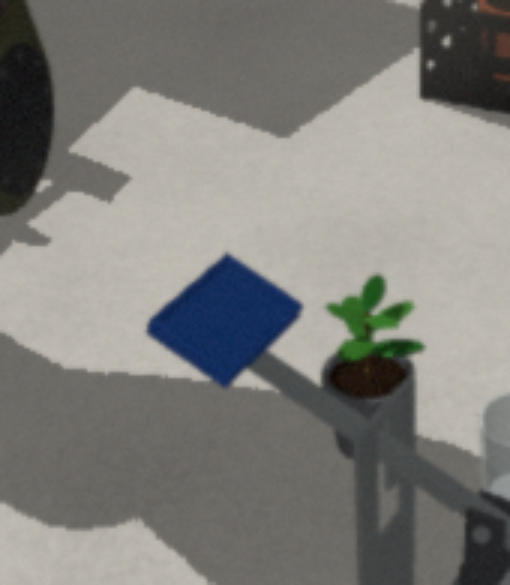

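The crop shows the chosen plate: a flat blue rectangle around crop (225,320), on the end of the bar that passes through the gate slot. It is the right one. Next I close the fingers, lift, and move above the plate at about (0.515, -0.094, 0.240), with a case yaw of about -0.025.

Emit:
carry_out(motion="0 0 0.033 0 0 0 255; 0 0 0.033 0 0 0 255; 0 0 0.033 0 0 0 255; 0 0 0.033 0 0 0 255; 0.0205 0.0265 0 0 0 -1.34 255; 0.0205 0.0265 0 0 0 -1.34 255; 0.0205 0.0265 0 0 0 -1.34 255; 0.0205 0.0265 0 0 0 -1.34 255; 0.0205 0.0265 0 0 0 -1.34 255; 0.0205 0.0265 0 0 0 -1.34 255; 0.0205 0.0265 0 0 0 -1.34 255; 0.0205 0.0265 0 0 0 -1.34 255; 0.0205 0.0265 0 0 0 -1.34 255; 0.0205 0.0265 0 0 0 -1.34 255; 0.0205 0.0265 0 0 0 -1.34 255; 0.0205 0.0265 0 0 0 -1.34 255; 0.0205 0.0265 0 0 0 -1.34 255; 0.0205 0.0265 0 0 0 -1.34 255; 0.0205 0.0265 0 0 0 -1.34 255; 0.0205 0.0265 0 0 0 -1.34 255", grip_force=20)

```text
time_s: 1.77
ee_pos: [0.5161, -0.0914, 0.2985]
eef_rot: [-3.141, 0.0, -0.027]
force: [-0.8, 0.2, -0.6]
grip_width: 0.0002
grip_force: 0.0
```

Emit:
carry_out(motion="0 -0.002 -0.02 0 0 0 255; 0 0 -0.02 0 0 0 255; 0 0 -0.008 0 0 0 255; 0 0 -0.004 0 0 0 255; 0 0 -0.004 0 0 0 255; 0 0 -0.004 0 0 0 255; 0 0 -0.004 0 0 0 255; 0 0 0 0 0 0 255; 0 0 0 0 0 0 255")

```text
time_s: 2.52
ee_pos: [0.5155, -0.0952, 0.235]
eef_rot: [3.142, -0.0, -0.027]
force: [1.2, 0.3, 0.3]
grip_width: 0.0004
grip_force: 0.0
```

```bash
python3 - <<'E'
from h import *
c=ctrl.camera("scene");o=ctrl.get_obs();print(o["force"],o["ee_pos"])
cv2.imwrite("pics/s1.png",cv2.resize(c["pixels"][130:350,180:460,::-1],None,fx=2.5,fy=2.5))
E
```

```text
[-0.70561293  0.26946391  0.11808011] [ 0.51553581 -0.09518647  0.23514915]
```

View pics/s1.png

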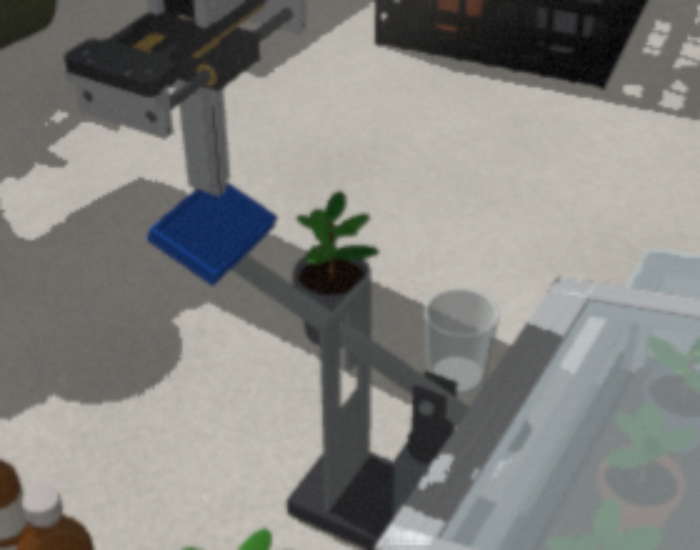

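The fingertips (crop (208,190)) end near the plate's far corner and I read no force. I'll measure the fingers and plate in the same frame.

```bash
python3 - <<'E'
from h import *
c=ctrl.camera("scene");P=pts(c);im=c["pixels"].astype(int)
b=np.zeros((480,640),bool);b[195:250,230:300]=True
m=b&(im[...,2]>im[...,0]+40)&(c["range_z"]>0);m=cv2.erode(m.astype(np.uint8),np.ones((3,3)))>0
Q=P[m];print("plate",len(Q),Q.mean(0),Q.min(0),Q.max(0))
A=np.c_[Q[:,:2],np.ones(len(Q))];print(np.linalg.lstsq(A,Q[:,2],rcond=None)[0])
for v in range(180,214,3): print(v,[tuple(P[v,u].round(3)) for u in(256,263,270)],im[v,263])
E
```

```text
plate 913 [ 0.51634498 -0.09831809  0.23967378] [ 0.48778062 -0.13677955  0.22921826] [ 0.54629661 -0.05646465  0.256822  ]
[-0.30645395 -0.04165858  0.39381395]
180 [(np.float64(0.514), np.float64(-0.108), np.float64(0.334)), (np.float64(0.525), np.float64(-0.103), np.float64(0.334)), (np.float64(0.526), np.float64(-0.084), np.float64(0.324))] [85 87 86]
183 [(np.float64(0.515), np.float64(-0.11), np.float64(0.329)), (np.float64(0.527), np.float64(-0.106), np.float64(0.331)), (np.float64(0.526), np.float64(-0.084), np.float64(0.318))] [82 83 82]
186 [(np.float64(0.514), np.float64(-0.109), np.float64(0.322)), (np.float64(0.526), np.float64(-0.105), np.float64(0.324)), (np.float64(0.526), np.float64(-0.086), np.float64(0.313))] [86 85 86]
189 [(np.float64(0.512), np.float64(-0.108), np.float64(0.315)), (np.float64(0.527), np.float64(-0.107), np.float64(0.319)), (np.float64(0.527), np.float64(-0.087), np.float64(0.308))] [87 87 87]
192 [(np.float64(0.512), np.float64(-0.107), np.float64(0.309)), (np.float64(0.526), np.float64(-0.107), np.float64(0.313)), (np.float64(0.526), np.float64
[... 700 characters left out ...]
4(0.524), np.float64(-0.108), np.float64(0.288)), (np.float64(0.526), np.float64(-0.09), np.float64(0.278))] [89 90 90]
207 [(np.float64(0.491), np.float64(-0.085), np.float64(0.257)), (np.float64(0.495), np.float64(-0.069), np.float64(0.248)), (np.float64(0.504), np.float64(-0.06), np.float64(0.245))] [46 59 90]
210 [(np.float64(0.937), np.float64(-0.662), np.float64(0.765)), (np.float64(0.496), np.float64(-0.072), np.float64(0.243)), (np.float64(0.505), np.float64(-0.063), np.float64(0.24))] [18 44 91]
213 [(np.float64(0.493), np.float64(-0.09), np.float64(0.247)), (np.float64(0.501), np.float64(-0.08), np.float64(0.243)), (np.float64(0.51), np.float64(-0.07), np.float64(0.24))] [24 48 95]
```

Emit:
carry_out(motion="0 0 0.03 0 0 0 255; 0 0 0.03 0 0 0 0; 0 0 0 0 0 0 0; 0 0 0 0 0 0 0; 0 0 0 0 0 0 0; 0 0 0 0 0 0 0; 0 0 0 0 0 0 0")

```text
time_s: 3.2
ee_pos: [0.5152, -0.095, 0.2938]
eef_rot: [-3.141, 0.002, -0.026]
force: [-1.1, 0.5, -0.2]
grip_width: 0.037
grip_force: 0.0
```

```bash
python3 - <<'E'
from h import *
c=ctrl.camera("scene");P=pts(c);o=ctrl.get_obs();print(o["ee_pos"],o["grip_width"])
m=(P[...,0]>.47)&(P[...,0]<.56)&(P[...,1]>-.18)&(P[...,1]<0)&(P[...,2]>.26)&(P[...,2]<.40)&(c["range_z"]>0)
Q=P[m]
for lo in np.arange(.26,.40,.01):
    k=Q[(Q[:,2]>=lo)&(Q[:,2]<lo+.01)]
    if len(k): print(round(lo,2),len(k),k.min(0).round(3),k.max(0).round(3))
cv2.imwrite("pics/s2.png",cv2.resize(c["pixels"][60:300,140:420,::-1],None,fx=2.5,fy=2.5))
E
```

```text
[ 0.51521931 -0.09502731  0.29392826] 0.04071769200884538
0.33 53 [ 0.506 -0.124  0.332] [ 0.527 -0.07   0.34 ]
0.34 126 [ 0.506 -0.127  0.34 ] [ 0.528 -0.064  0.35 ]
0.35 134 [ 0.506 -0.129  0.35 ] [ 0.528 -0.069  0.36 ]
0.36 145 [ 0.506 -0.128  0.36 ] [ 0.527 -0.067  0.37 ]
0.37 142 [ 0.506 -0.129  0.37 ] [ 0.527 -0.064  0.38 ]
0.38 144 [ 0.506 -0.129  0.38 ] [ 0.528 -0.066  0.39 ]
0.39 150 [ 0.506 -0.129  0.39 ] [ 0.528 -0.064  0.4  ]
```

View pics/s2.png

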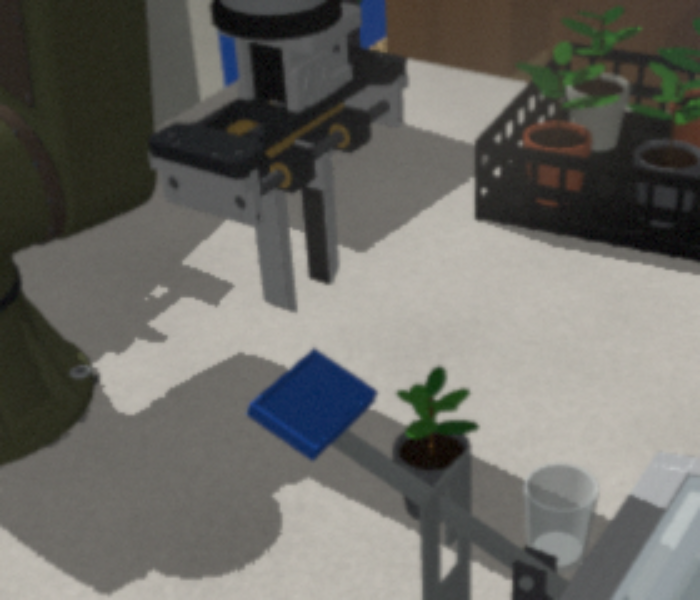

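The picture shows the half-open fingers hanging above the plate, with tips at crop (297,308) and (325,280). They end about 39 mm higher than the TCP reading says, so I check how far the gripper body sits above the tips.

```bash
python3 - <<'E'
from h import *
for n in("scene","top"):
    c=ctrl.camera(n);P=pts(c)
    m=(P[...,0]>.44)&(P[...,0]<.59)&(P[...,1]>-.25)&(P[...,1]<.05)&(P[...,2]>.26)&(P[...,2]<.55)&(c["range_z"]>0)
    Q=P[m]
    for lo in np.arange(.32,.52,.01):
        k=Q[(Q[:,2]>=lo)&(Q[:,2]<lo+.01)]
        if len(k): print(n,round(lo,2),len(k),k.min(0)[:2].round(3),k.max(0)[:2].round(3))
E
```

```text
scene 0.33 55 [ 0.507 -0.125] [ 0.527 -0.066]
scene 0.34 118 [ 0.506 -0.129] [ 0.527 -0.065]
scene 0.35 134 [ 0.506 -0.13 ] [ 0.528 -0.063]
scene 0.36 147 [ 0.506 -0.13 ] [ 0.527 -0.063]
scene 0.37 134 [ 0.506 -0.13 ] [ 0.529 -0.065]
scene 0.38 152 [ 0.506 -0.131] [ 0.528 -0.062]
scene 0.39 153 [ 0.506 -0.13 ] [ 0.528 -0.063]
scene 0.4 111 [ 0.511 -0.131] [ 0.527 -0.064]
scene 0.41 110 [ 0.515 -0.13 ] [ 0.528 -0.062]
scene 0.42 57 [ 0.508 -0.174] [ 0.53 -0.06]
scene 0.43 408 [ 0.48  -0.178] [ 0.553 -0.016]
scene 0.44 749 [ 0.479 -0.178] [ 0.553 -0.016]
scene 0.45 608 [ 0.479 -0.185] [ 0.553 -0.012]
scene 0.46 652 [ 0.48  -0.186] [ 0.553 -0.01 ]
scene 0.47 1241 [ 0.481 -0.186] [ 0.553 -0.008]
scene 0.48 292 [ 0.493 -0.114] [ 0.541 -0.056]
scene 0.49 320 [ 0.495 -0.115] [ 0.541 -0.055]
scene 0.5 168 [ 0.49  -0.115] [ 0.55  -0.057]
scene 0.51 247 [ 0.484 -0.115] [ 0.552 -0.056]
top 0.43 11 [ 0.482 -0.133] [ 0.485 -0.013]
top 0.44 45 [ 0.48  -0.172] [ 0.493 -0.014]
top 0.45 142 [ 0.48  -0.178] [ 0.495 -0.007]
top 0.46 59 [ 0.48  -0.182] [ 0.55  -0.006]
top 0.47 1020 [ 0.48  -0.181] [ 0.552 -0.004]
top 0.48 7 [ 0.496 -0.053] [ 0.504 -0.053]
top 0.5 6 [ 0.511 -0.053] [ 0.518 -0.053]
top 0.51 87 [ 0.483 -0.07 ] [ 0.551 -0.053]
```

The body bottom is at 0.43 and the tips at 0.333, which is the right gripper length. So the reported TCP z reads about 39 mm too low, and true tip z is the reading + 0.039. Contact should come at a reading of about 0.204.

Emit:
carry_out(motion="0 0 0 0 0 0 255; 0 0 0 0 0 0 255; 0 0 0 0 0 0 255; 0 0 0 0 0 0 255; 0 0 -0.025 0 0 0 255; 0 0 -0.025 0 0 0 255; 0 0 -0.02 0 0 0 255; 0 0 -0.01 0 0 0 255; 0 0 -0.005 0 0 0 255; 0 0 -0.004 0 0 0 255; 0 0 -0.004 0 0 0 255; 0 0 -0.004 0 0 0 255; 0 0 0 0 0 0 255")

```text
time_s: 4.43
ee_pos: [0.5157, -0.0951, 0.198]
eef_rot: [3.141, -0.001, -0.026]
force: [0.9, 0.1, 2.9]
grip_width: 0.0006
grip_force: 1.7
```

Emit:
carry_out(motion="-0.0035 0 -0.008 0 0 0 255; -0.0035 0 -0.008 0 0 0 255; -0.0035 0 -0.008 0 0 0 255; -0.0015 0 -0.008 0 0 0 255; -0.0015 0 -0.008 0 0 0 255; -0.0015 0 -0.008 0 0 0 255; -0.0015 0 -0.008 0 0 0 255; -0.001 0 -0.008 0 0 0 255; 0 0 -0.008 0 0 0 255; 0 0 -0.008 0 0 0 255; 0 0 -0.008 0 0 0 255; 0 0 0 0 0 0 255")

```text
time_s: 5.43
ee_pos: [0.4973, -0.0949, 0.108]
eef_rot: [-3.141, 0.002, -0.026]
force: [0.1, 0.1, 3.3]
grip_width: 0.0004
grip_force: 1.7
```

Emit:
carry_out(motion="0 0 -0.008 0 0 0 255; 0.001 0 -0.008 0 0 0 255; 0.002 0 -0.008 0 0 0 255; 0.002 0 -0.007 0 0 0 255; 0.002 0 -0.007 0 0 0 255; 0.002 0 -0.006 0 0 0 255; 0.001 0 -0.004 0 0 0 255; 0.001 0 -0.003 0 0 0 255; 0 0 0 0 0 0 255; 0 0 0 0 0 0 255")

```text
time_s: 6.27
ee_pos: [0.509, -0.0951, 0.0587]
eef_rot: [-3.142, 0.0, -0.026]
force: [-2.5, 0.6, 1.4]
grip_width: 0.0005
grip_force: 1.3
```

```bash
cat > look.py <<'E'
from h import *
import sys
c=ctrl.camera("scene");P=pts(c);im=c["pixels"].astype(int);o=ctrl.get_obs();print(o["force"],o["ee_pos"])
b=(P[...,0]>.44)&(P[...,0]<.57)&(P[...,1]>-.17)&(P[...,1]<.02)&(P[...,2]>.05)&(P[...,2]<.28)
m=b&(im[...,2]>im[...,0]+30)&(im[...,2]>im[...,1]+20);m=cv2.erode(m.astype(np.uint8),np.ones((3,3)))>0
Q=P[m];print("plate",len(Q),Q.mean(0),Q.min(0),Q.max(0))
A=np.c_[Q[:,:2],np.ones(len(Q))];print("slope",np.linalg.lstsq(A,Q[:,2],rcond=None)[0])
print(cv2.minAreaRect(Q[:,:2].astype(np.float32)))
cv2.imwrite(f"pics/{sys.argv[1]}.png",cv2.resize(c["pixels"][130:370,180:460,::-1],None,fx=2.5,fy=2.5))
E
python3 look.py s3
```

```text
[-3.19213241 -0.23406659  2.44185035] [ 0.5090329  -0.0950713   0.05891601]
plate 438 [ 0.5138889  -0.10366275  0.09881023] [ 0.48065447 -0.13686144  0.08260402] [ 0.53797579 -0.05627033  0.11520143]
slope [ 0.46782313 -0.03833176 -0.14557246]
((0.5090929865837097, -0.09637657552957535), (0.08014266937971115, 0.056654155254364014), 88.94332885742188)
```

View pics/s3.png

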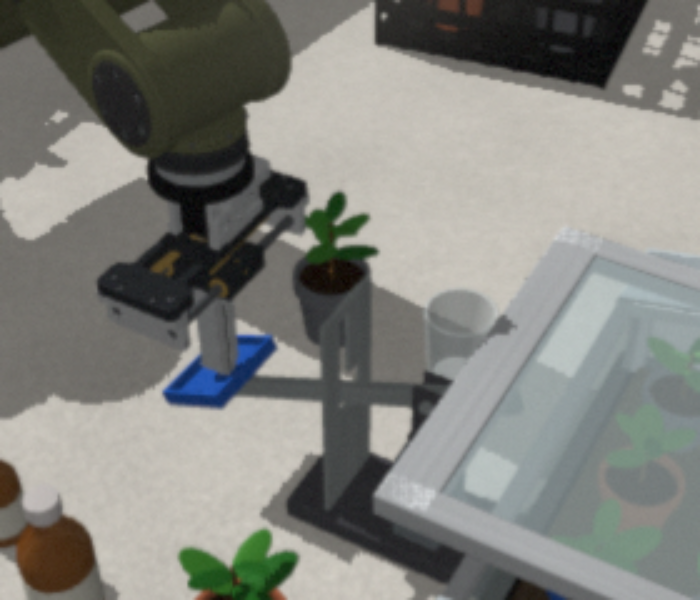

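The vent is open and the plate (crop (220,370)) is down, with a raised rim and the fingers inside it. Now I press a touch deeper and push to +y.

Emit:
carry_out(motion="0.0005 0 -0.002 0 0 0 255; 0 0 -0.002 0 0 0 255; 0 0.004 0 0 0 0 255; 0 0.004 0 0 0 0 255; 0 0.004 0 0 0 0 255; 0 0.004 0 0 0 0 255; 0 0.004 0 0 0 0 255; 0 0.004 0 0 0 0 255; 0.0005 0.004 0 0 0 0 255; 0.0005 0.004 0 0 0 0 255; 0.0005 0.004 0 0 0 0 255; 0 0 0 0 0 0 255")

```text
time_s: 7.32
ee_pos: [0.5112, -0.0584, 0.0549]
eef_rot: [-3.142, -0.001, -0.026]
force: [-0.6, -1.9, 3.2]
grip_width: 0.0007
grip_force: 1.5
```

```bash
python3 look.py s4
```

```text
[-0.15942356 -2.10968074  3.19148761] [ 0.51118895 -0.0586933   0.05487658]
plate 492 [ 0.51157548 -0.09228578  0.09355814] [ 0.48184881 -0.12774235  0.07870469] [ 0.54078369 -0.0474942   0.11147581]
slope [ 0.4856496  -0.07092125 -0.16143331]
((0.5112857222557068, -0.08669069409370422), (0.08011191338300705, 0.0573885403573513), 87.25375366210938)
```

Emit:
carry_out(motion="0.0005 0.004 0 0 0 0 255; 0.0005 0.004 0 0 0 0 255; 0.0005 0.004 0 0 0 -1 255; 0.0005 0.004 0 0 0 -1 255; 0.0005 0.004 0 0 0 -1 255; 0.0005 0.004 0 0 0 -1 255; 0.001 0.004 0 0 0 -1 255; 0.001 0.004 0 0 0 0 255; 0 0.002 0 0 0 0 255; 0 0 0 0 0 0 255")

```text
time_s: 8.2
ee_pos: [0.516, -0.0247, 0.0548]
eef_rot: [3.141, -0.0, -0.113]
force: [0.5, -2.8, 3.2]
grip_width: 0.0004
grip_force: 1.6
```

```bash
python3 look.py s5
```

```text
[ 1.41240185 -3.3649361   3.32154626] [ 0.51596048 -0.02488789  0.05473969]
plate 471 [ 0.51692634 -0.05948567  0.09552302] [ 0.48153139 -0.09781021  0.07852895] [ 0.5509469  -0.01652492  0.11345848]
slope [ 0.45742041 -0.15168962 -0.149953  ]
((0.515596330165863, -0.05376645550131798), (0.07932037860155106, 0.057269465178251266), 76.060302734375)
```

View pics/s5.png

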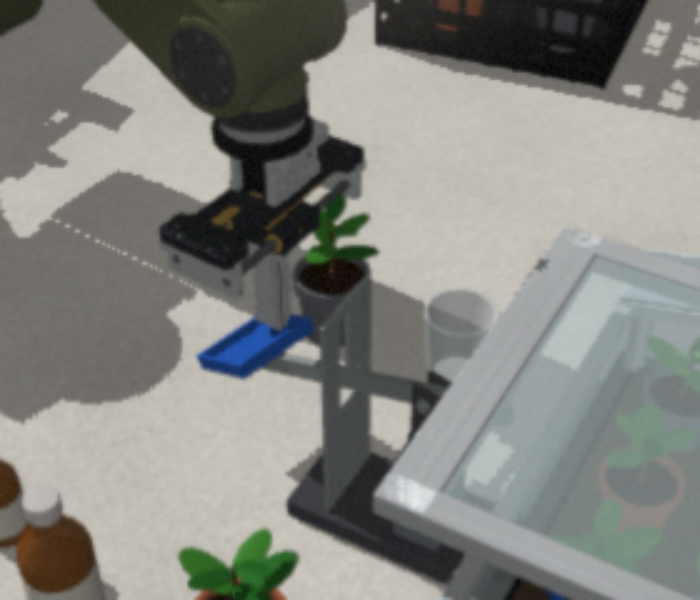

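The plate has swung about 42 mm (swivel about 0.22) and the bar is in the notch. I nudge it a little more, then let it rise slowly while keeping the side push.

Emit:
carry_out(motion="0 0.002 0 0 0 0 255; 0 0.002 0 0 0 0 255; 0 0 0 0 0 0 255; 0 0 0.003 0 0 0 255; 0 0 0.003 0 0 0 255; 0 0 0.003 0 0 0 255; 0 0 0.003 0 0 0 255; 0 0 0.003 0 0 0 255; 0 0 0.003 0 0 0 255; 0 0 0.001 0 0 0 255; 0 0 0 0 0 0 255")

```text
time_s: 9.17
ee_pos: [0.5146, -0.0212, 0.0733]
eef_rot: [3.141, 0.003, -0.114]
force: [-5.5, -4.4, 2.1]
grip_width: 0.0005
grip_force: 3.1
```

```bash
python3 look.py s6
```

```text
[-6.31335567 -4.36635444  2.86303303] [ 0.51458043 -0.02121934  0.07318268]
plate 510 [ 0.51233943 -0.05585161  0.11052743] [ 0.47457972 -0.09677993  0.09606126] [ 0.54772962 -0.01609279  0.12595801]
slope [ 0.36680865 -0.13183436 -0.08476627]
((0.5114394426345825, -0.052406810224056244), (0.0799955278635025, 0.0596812404692173), 73.17092895507812)
```

The plate is at z about 0.111, the height when held in the notch. The finger is jammed lightly in the rim corner, so I ease it off and then lift straight up.

Emit:
carry_out(motion="-0.002 -0.001 0.001 0 0 0 255; -0.002 -0.001 0.001 0 0 0 255; -0.001 -0.002 0.002 0 0 0 255; 0 0 0.003 0 0 0 255; 0 0 0.004 0 0 0 255; 0 0 0.006 0 0 0 255; 0 0 0.01 0 0 0 255; 0 0 0.02 0 0 0 255; 0 0 0.03 0 0 0 255; 0 0 0.03 0 0 0 255; 0 0 0.03 0 0 0 255; 0 0 0.03 0 0 0 255; 0 0 0 0 0 0 255; 0 0 0 0 0 0 255; 0 0 0 0 0 0 255")

```text
time_s: 10.47
ee_pos: [0.5107, -0.025, 0.2404]
eef_rot: [-3.142, 0.001, -0.114]
force: [0.1, 0.7, -1.3]
grip_width: 0.0006
grip_force: 0.0
```

```bash
python3 look.py s7; python3 - <<'E'
from h import *
c=ctrl.camera("top");P=pts(c)
cv2.imwrite("pics/t7.png",c["pixels"][...,::-1])
E
```

```text
[-0.16369125 -0.63233683  1.15198759] [ 0.51049314 -0.02494806  0.23989686]
plate 586 [ 0.51075684 -0.05326152  0.11525114] [ 0.47552772 -0.09723975  0.10243971] [ 0.54632661 -0.00830687  0.13029549]
slope [ 0.33250337 -0.11683903 -0.06080025]
((0.5093683004379272, -0.05325793847441673), (0.07976727187633514, 0.05923756584525108), 75.2015151977539)
```

View pics/s7.png

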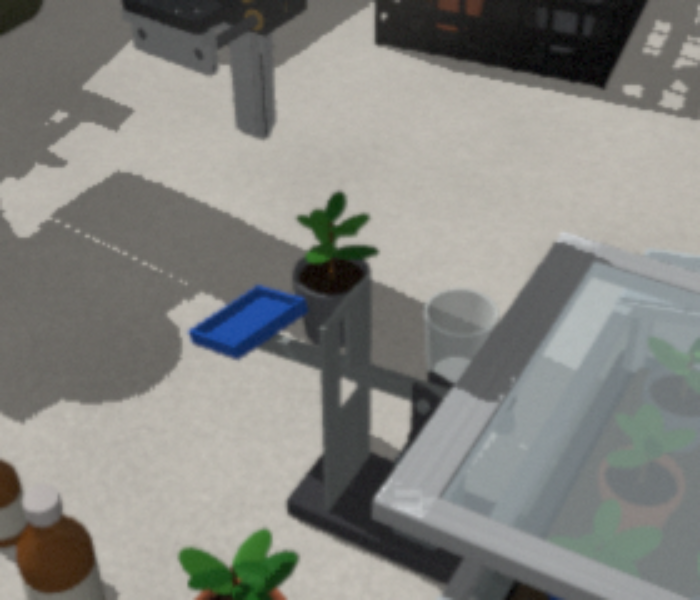

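View pics/t7.png

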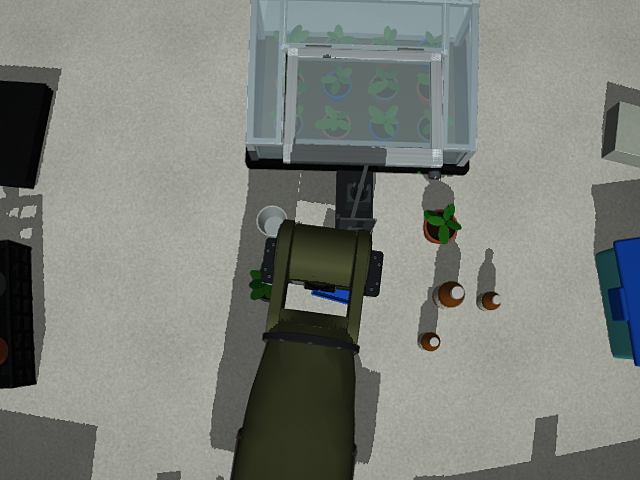

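The lever stays held in the notch: the plate is at (250,322) in the scene crop, swung left, and the vent is open. The fingers are clear, and the pots, bottle and beaker are unmoved. I'm handing it in.

```bash
python3 -c "
from station import ctrl
print(ctrl.hand_in())"
```

```text
the job is handed in; nothing more can be done
None
```

I handed the job in with the lever resting in the notch, the vent open, and the pots, bottle and beaker standing where they were; the hand-in returned no verdict.

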